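# Knock the oak plug out of a hole saw

## Task

An oak plug is stuck down inside the small red hole saw. Press the saw, teeth up, down over the steel peg of the knock-out block until its back rests flat on the block and the peg has poked the plug up out of the cup, then take the plug out and put it in the grey offcuts box. Set the empty saw down gently, teeth up, in the free half of the plywood tray, and leave the other things where they are.

Things in the scene. Friction and masses are not known exactly. Their poses are not given: they have to be found in the camera images.
- saw: the small red hole saw: a round cup 60 mm in outer diameter and 56 mm tall, standing mouth (teeth) up on the bench at the start. Wall 3.5 mm thick, back plate 6 mm thick with a round hole 25 mm across in its middle, open to the cup. Origin: centre of the underside of the back plate; z points up to the teeth. It has no handle: it is held by its outside. About 0.3 kg
- plug: round oak plug, 52 mm across, 27 mm thick, 45 g, inside the saw. At first it lies on the back plate, its top 23 mm below the teeth, 0.5 mm gap round it. Origin: centre of its underside; z up. Friction holds it in the saw (5 to 10 N slides it) until its underside is 34 mm above the saw's underside; beyond that it is loose. With the saw right down on the block it stands on the peg, 18 mm proud of the teeth
- block: knock-out block: oak block 120 x 120 mm, 45 mm tall, fixed to the bench, with an upright steel peg in the middle of its top. Origin: centre of its underside; z up
- peg_top (a point): centre of the top of the steel peg: 18 mm in diameter, standing 47 mm above the top of the block, its top edge bevelled by 3 mm
- tray: low open plywood tray, fixed, 220 mm (its x) by 140 mm (its y), 28 mm tall outside, walls and floor 6 mm thick. Origin: centre of its underside. The half towards its -x is free (middle of the free half at x = -55 mm); the larger saw stands in the half towards its +x
- box: grey plastic offcuts box, open at the top, fixed, 170 x 170 mm, 60 mm tall outside, walls and floor 6 mm thick. Origin: centre of its underside. Some oak strips, up to 38 mm high, lie along its +x wall (x over 50 mm); the rest is empty
- big_saw: a larger red hole saw, 76 mm in diameter and 56 mm tall, empty, standing in the tray about 52 mm to +x of the tray's centre. Origin: centre of its underside. Not to be disturbed
- stave: oak stave 90 x 300 mm, 27 mm thick, with a bored 60 mm hole, lying flat on the bench beyond the block. Origin: centre of its underside. Not to be disturbed
- mallet: wooden mallet lying on the bench: head 80 mm in diameter and 110 mm long, handle 200 mm. Origin: under the middle of the head. Not to be disturbed
- drill: green and black cordless drill lying on its side, about 205 x 190 mm and 70 mm high. Origin: under its barrel. Not to be disturbed
Mind the look-alikes: they are no part of the job. What is shaped like the plug but green or pink is not meant.

How it is judged:
By the outcome, as a careful person would: the job done as asked, in the order asked, and still so for the second after the job is handed in, with the robot touching nothing.
It also fails if it takes over 64 s, if anything falls off the work surface, if the arm or the gripper's body presses on something with over 40 N, if the wrist force passes 120 N, or if a joint passes its speed limit or range.

## Robot

A 6-joint arm with a two-finger parallel gripper is mounted at the origin on the work surface. World frame = base frame: x ahead of the robot, y to its left, z up, the work surface at z = 0. Lengths are in m, angles in rad, forces in N, time in s.
With the tool pointing down it reaches from about 0.35 to 0.775 m from the base axis. Payload 5.5 kg.
Tool frame: the origin (TCP) lies on the centre line of the jaws, within the pads' length; the fingertips stand tcp_to_tips ahead of it and the grasp point (between the pads) lies 2 mm behind it (tcp_to_tips is the distance from the TCP to the fingertips, in m); z points along the fingers, y is the line along which they close (so a half turn about z gives the same grasp; the last joint's range is limited). The gripper opens to 85 mm and grips with 20 to 120 N. Pads are 22 mm wide; open, the fingers measure 114 mm over their backs; the gripper's body (76 mm by 85 mm) begins 54 mm behind the grasp point. The pads swing forward as they close: fully open they stand 13 mm farther back than shut.
Start: joints at [1.012, 0.313, 0.046, 1.304, 0, 1.431], TCP at [0.234, 0.525, 0.248] pointing down, gripper open.
Joint ranges: [-2.76, 2.76], [-0.86, 1.69], [-1.03, 1.26], [-2.2, 2.34], [-1.47, 1.5], [-3.14, 3.14]. Speed limits (rad/s): [2.57, 2.57, 3.14, 3.14, 3.14, 3.14].

## Interface

Orientations are given as a rotation vector (axis times angle).
In Python, from rig import * gives the robot as it stands. The module is installed in compiled form; this text tells all that it offers.
- The arm moves only by the shell command python3 -m inch 'ROWS' [FORCE]. ROWS is JSON, a list of rows, each a list of 7 numbers: the shift along the tool's x, y, z in units of 30 mm (1.0 is 30 mm), then the turn, a rotation vector about the tool's x, y, z in units of 6 degrees (1.0 is 6 degrees), then the closure in counts, from 0 (fully open) to 255 (shut). In form: [[dx, dy, dz, wx, wy, wz, fingers], ...]. A call has exactly 10 rows; each row is the pose to reach, as a shift and turn from the pose commanded when the call began, along the tool's axes at that moment; what a row does not reach only later rows make up. A row lasts 1/12 s, in which the tool goes at most 41.7 mm and 7.16 degrees, less where a joint would pass 70% of its speed; a pose out of reach is approached as far as the arm can. A call with a gripper value outside its range is refused whole. The fingers move at their own pace and stop on an object; FORCE is the grip in N (left out, the last holds). Time passes only in rows, so rows that repeat a pose let the fingers close, or fill a call up. It gives the time, the measured TCP pose, the force, the opening and the grip force at its end, in the units of the state.
- read_state(): the state, without advancing time (a new reading comes with each control period).
- grab_frame(name): name is "side" or "top"; returns the picture (384x512x3 uint8, red, green, blue); there is no depth.
- camera_info(name): a dict with "fx", "fy", "cx", "cy" (pixels), "dist" ([k1, k2, p1, p2, k3] as OpenCV has them; the pictures are not rectified), "origin" and "rotation" of the camera in the world. Camera axes: x right, y up, looking along -z (the intrinsics and any distortion apply to the point x, -y, -z); pixel columns grow to the right and rows downward; lengths in m; the calibration is good to about 2 mm. A picture is of the moment at which its call begins. camera_info takes no time and is no camera call.
- job_done(): hands the job in; it is judged then, once.
Trained networks look in the newest picture that a camera, given by its name, has taken for a name from the list of things; names that differ only in an ending like _2 or _b are one class to them, and where a whole thing is asked for, a point or a joint stands for the part that bears it (a point fixed in the world has none). Each returns a list of dicts, best first, with "score" (0 to 1); they miss things now and then, are a little off and sometimes report something else, mostly with a low value. They report only what shows in the picture. A call takes as long as a camera call. They do not tell look-alikes from the thing itself.
- recognise(camera, name): "extent" ([left, top, width, height] in pixels, round what is visible of it).
The state is a dict: "time_s": time; "q": joint angles; "dq": joint speeds; "joint_torque": joint torques, N m; "ee_pos": TCP position; "orientation": TCP orientation; "contact_force": force on the tool from outside, world axes, zero at the start; "wrist_torque": the same for the moment, N m; "gripper_width": finger opening in m; "grip_force": force on a finger pad.
Only numpy, scipy, OpenCV 4.12 (cv2) and the standard library are available. Lean on these libraries where they do the work, as an engineer would, in place of code of your own. Each camera call takes 0.05 s, during which the arm holds its last target. There are 200 camera calls.

## Working session

There is one attempt and no reset: what is moved stays moved. The work goes in short steps, Python scripts to look and compute and a shell command to move; the robot and the scene stay as the last step left them, time stands still between calls to the robot, and variables do not carry over. Pictures are saved under pics/ and viewed, at most 10 in all, crops included, and the job is handed in when it is done.

```bash
mkdir -p pics; cat > h.py <<'E'
from rig import *
import numpy as np, cv2
from scipy.spatial.transform import Rotation as R
def K(n):
    c=camera_info(n); return c,np.array([[c['fx'],0,c['cx']],[0,c['fy'],c['cy']],[0,0,1.]]),np.array(c['dist'],float)
def ray(n,u,v):
    c,k,d=K(n); x,y=cv2.undistortPoints(np.array([[[u,v]]],float),k,d)[0,0]
    return np.array(c['origin']),np.array(c['rotation']).reshape(3,3)@np.array([x,-y,-1.])
def atz(n,u,v,z):
    o,r=ray(n,u,v); return o+r*(z-o[2])/r[2]
def proj(n,p):
    c,k,d=K(n); q=np.array(c['rotation']).reshape(3,3).T@(np.array(p,float)-c['origin'])
    return cv2.projectPoints(np.array([[q[0],-q[1],-q[2]]]),np.zeros(3),np.zeros(3),k,d)[0].ravel()
def snap(n,f):
    im=grab_frame(n); cv2.imwrite('pics/'+f,im[:,:,::-1]); return im
def st():
    s=read_state(); print(round(s['time_s'],2),np.round(s['ee_pos'],4),np.round(s['orientation'],3),np.round(s['contact_force'],1),s['gripper_width'],s['grip_force'],np.round(s['q'],2))
    return s
def tool(target,s=None):
    s=s or read_state(); return R.from_rotvec(s['orientation']).inv().apply(np.array(target)-s['ee_pos'])/0.03
E
python3 - <<'E'
from h import *
a=snap('top','t0.png');b=snap('side','s0.png')
s=st();print(s.keys())
for n in('top','side'):
    c=camera_info(n);print(n,c)
    for t in('saw','plug','block','peg_top','tray','box','big_saw'):
        print(n,t,[(np.round(x['extent']).tolist(),round(x['score'],2)) for x in recognise(n,t)][:4])
E
```

```text
0.1 [0.2336 0.5249 0.2475] [-6.530e-01 -3.072e+00  3.000e-03] [ 0.7 -1.   0.4] 0.08551508349451649 0.0 [ 1.01  0.31  0.05  1.3  -0.    1.43]
dict_keys(['time_s', 'q', 'dq', 'joint_torque', 'ee_pos', 'orientation', 'contact_force', 'wrist_torque', 'grip_force', 'gripper_width'])
top {'fx': 397.2529947435264, 'fy': 397.2529947435264, 'cx': 260.83442895272, 'cy': 193.36951270885115, 'dist': array([-0.05147838,  0.        ,  0.        ,  0.        ,  0.        ]), 'origin': array([0.49087376, 0.00557424, 1.26193886]), 'rotation': array([ 0.07189621, -0.05211032, -1.55715933])}
top saw [([297.0, 224.0, 25.0, 23.0], 0.62)]
top plug [([305.0, 259.0, 18.0, 17.0], 0.74), ([305.0, 197.0, 13.0, 14.0], 0.69), ([299.0, 229.0, 16.0, 18.0], 0.53)]
top block [([242.0, 164.0, 46.0, 47.0], 0.58)]
top peg_top [([242.0, 167.0, 46.0, 43.0], 0.63), ([334.0, 103.0, 62.0, 74.0], 0.25)]
top tray [([354.0, 187.0, 55.0, 81.0], 0.68)]
top box [([121.0, 199.0, 65.0, 60.0], 0.82)]
top big_saw [([369.0, 200.0, 34.0, 21.0], 0.57)]
side {'fx': 359.35268012081974, 'fy': 359.35268012081974, 'cx': 254.90769058348528, 'cy': 192.93313067307497, 'dist': array([-0.01919925,  0.        ,  0.        ,  0.        ,  0.        ]), 'origin': array([ 0.3321763 , -0.46800979,  0.72158634]), 'rotation': array([ 0.67640616, -0.18366499, -0.50569632])}
side saw [([210.0, 252.0, 33.0, 39.0], 0.74)]
side plug [([175.0, 286.0, 25.0, 29.0], 0.97), ([257.0, 243.0, 20.0, 29.0], 0.81), ([214.0, 260.0, 21.0, 15.0], 0.58)]
side block [([221.0, 173.0, 63.0, 57.0], 0.63)]
side peg_top [([222.0, 171.0, 62.0, 61.0], 0.61), ([209.0, 253.0, 33.0, 39.0], 0.32)]
side tray [([228.0, 309.0, 142.0, 74.0], 0.8), ([208.0, 83.0, 62.0, 50.0], 0.28)]
side box [([114.0, 107.0, 82.0, 71.0], 0.68)]
side big_saw [([298.0, 323.0, 52.0, 54.0], 0.96)]
```

```bash
python3 -c "
import rig;print([k for k in dir(rig) if k[0]!='_'])"
```

```text
['PlanningError', 'camera_info', 'grab_frame', 'job_done', 'read_state', 'recognise', 'tcp_to_tips']
```

View pics/t0.png

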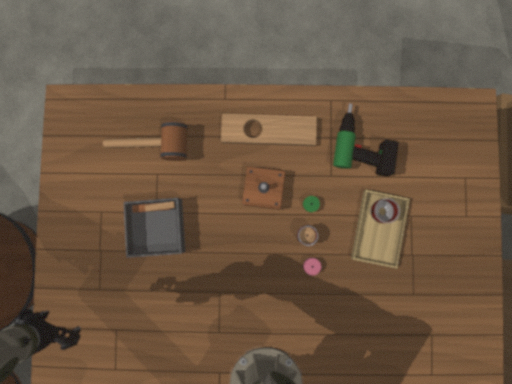

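View pics/s0.png

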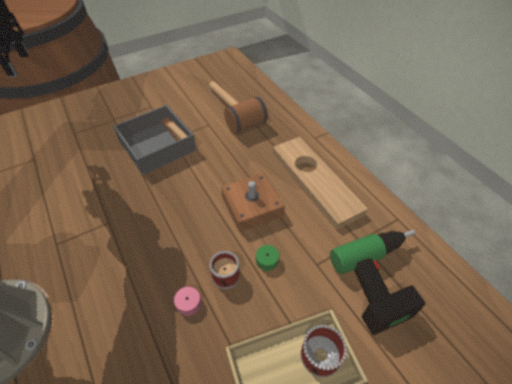

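The top view shows the saw at about (308,235) with the oak plug in it, and the green (312,204) and pink (312,267) look-alikes on either side. The block and peg are at (264,187), the box at (154,227) with its strip along the top edge, and the tray at (382,229) with the big saw in its upper half. The side view agrees: saw (225,268), peg (252,184).

```bash
sed -i "s/np.array(c\['rotation'\]).reshape(3,3)/R.from_rotvec(c['rotation']).as_matrix()/" h.py
cat >> h.py <<'E'
def tri(a,b):
    o,r=ray('top',*a);p,q=ray('side',*b)
    t=np.linalg.lstsq(np.c_[r,-q],p-o,rcond=None)[0]
    A,B=o+t[0]*r,p+t[1]*q
    return np.round((A+B)/2,4),round(np.linalg.norm(A-B),4)
E
python3 - <<'E'
from h import *
print(tcp_to_tips() if callable(tcp_to_tips) else tcp_to_tips)
print('peg',atz('top',264,187,.092),atz('side',252,182,.092),tri((264,187),(252,182)))
print('saw',atz('top',308,235.5,.056),atz('side',225,264,.056))
for p in((368,191),(410,196),(397,267),(353,260)):print('tray',atz('top',*p,.028))
for p in((125,201),(180,198),(183,254),(127,257)):print('box',atz('top',*p,.06))
print('big',atz('top',384.5,210,.056))
for n in((244,167),(286,170),(283,209),(243,206)):print('blk',atz('top',*n,.045))
t=cv2.imread('pics/t0.png');s=cv2.imread('pics/s0.png')
c=lambda i,u,v,w:cv2.resize(i[v:v+w,u:u+w],(380,290) if 0 else (300,300),interpolation=cv2.INTER_CUBIC)
m=np.vstack([np.hstack([c(t,283,210,50),c(t,239,162,50)]),np.hstack([c(s,200,240,60),c(s,222,165,60)])])
cv2.imwrite('pics/m0.png',m)
E
```

```text
0.017
peg [0.60251503 0.01184438 0.092     ] [0.60677555 0.01558281 0.092     ] (array([0.603 , 0.0113, 0.0981]), np.float64(0.0024))
saw [ 0.46048849 -0.12267687  0.056     ] [ 0.46127775 -0.12477974  0.056     ]
tray [ 0.60007688 -0.31237292  0.028     ]
tray [ 0.58603475 -0.4441971   0.028     ]
tray [ 0.36605133 -0.40093632  0.028     ]
tray [ 0.38622223 -0.26475313  0.028     ]
box [0.55750266 0.43701018 0.06      ]
box [0.56886761 0.26746293 0.06      ]
box [0.39976059 0.25367783 0.06      ]
box [0.38759489 0.42451105 0.06      ]
big [ 0.54025387 -0.35511511  0.056     ]
blk [0.66837093 0.07471078 0.045     ]
blk [ 0.66052321 -0.0551398   0.045     ]
blk [ 0.54004195 -0.0469359   0.045     ]
blk [0.54768801 0.07577297 0.045     ]
```

View pics/m0.png

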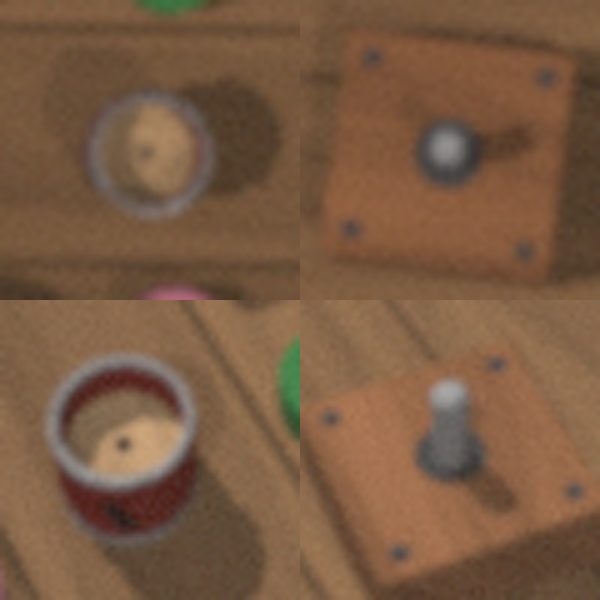

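The enlarged crop gives a saw rim centre of about (307.7,235.0) in top and (223.7,263.8) in side. The peg top is at about (263.1,186.3) in top and (251.4,183.4) in side.

```bash
python3 - <<'E'
from h import *
print('peg',atz('top',263.1,186.3,.092),atz('side',251.4,183.4,.092))
print('saw',atz('top',307.7,235,.056),atz('side',223.7,263.8,.056))
print(tool([.4605,-.123,.2]))
E
```

```text
peg [0.60456295 0.01453299 0.092     ] [0.60339833 0.01251686 0.092     ]
saw [ 0.46198122 -0.12176319  0.056     ] [ 0.45916226 -0.12301547  0.056     ]
[-15.6903585  -16.67127008   1.6094517 ]
```

```bash
python3 -m inch '[[-7,-7.4,0.5,0,0,-4,0],[-8,-8.5,0.6,0,0,-4,0],[-9,-9.6,0.7,0,0,-4,0],[-10,-10.6,0.8,0,0,-4,0],[-11,-11.7,1,0,0,-4,0],[-12,-12.7,1,0,0,-4,0],[-13,-13.8,1,0,0,-4,0],[-14,-14.9,1,0,0,-4,0],[-15.7,-16.7,1,0,0,-4,0],[-15.7,-16.7,1,0,0,-4,0]]' 60
python3 - <<'E'
from h import *
st();print(tool([.4605,-.1225,.11]))
E
```

```text
time_s: 1.63
ee_pos: [0.3697, 0.1354, 0.2281]
orientation: [-0.001, 3.14, 0.0]
contact_force: [0.6, 0.6, 0.4]
gripper_width: 0.0855
grip_force: 0.0
1.63 [0.3697 0.1354 0.2281] [-1.00e-03  3.14e+00  0.00e+00] [0.6 0.6 0.4] 0.08548823460026256 0.0 [ 0.15 -0.03 -0.41  1.19  0.    0.15]
[-3.01561316 -8.59967047  3.93902965]
```

```bash
python3 -m inch '[[-1,-2.8,1,0,0,0,0],[-2,-5.6,2,0,0,0,0],[-3,-8.6,2.5,0,0,0,0],[-3,-8.6,3,0,0,0,0],[-3,-8.6,3.9,0,0,0,0],[-3,-8.6,3.9,0,0,0,0],[-3,-8.6,3.9,0,0,0,0],[-3,-8.6,3.9,0,0,0,0],[-3,-8.6,3.9,0,0,0,0],[-3,-8.6,3.9,0,0,0,0]]'
python3 - <<'E'
from h import *
a=snap('top','t1.png');b=snap('side','s1.png')
s=st();print(tool([.4605,-.1225,.03]))
for n in('top','side'):print(n,proj(n,s['ee_pos']-[0,0,.017]))
cv2.imwrite('pics/m1.png',np.hstack([cv2.resize(i[:,:,::-1][v:v+w,u:u+w],(400,400),interpolation=3) for i,u,v,w in((a,263,190,90),(b,160,190,120))]))
E
```

```text
time_s: 2.47
ee_pos: [0.459, -0.1205, 0.1107]
orientation: [-0.002, -3.14, -0.002]
contact_force: [-0.8, -0.4, -0.1]
gripper_width: 0.0854
grip_force: 0.0
2.57 [ 0.4595 -0.1197  0.1116] [-2.000e-03  3.141e+00  0.000e+00] [-0.5 -0.5  0.3] 0.08513959908532534 0.0 [-0.42  0.21 -0.44  0.92  0.   -0.43]
[-0.03262159 -0.0950427   2.72006715]
top [308.37291391 236.184877  ]
side [221.79616814 253.00687919]
```

View pics/m1.png

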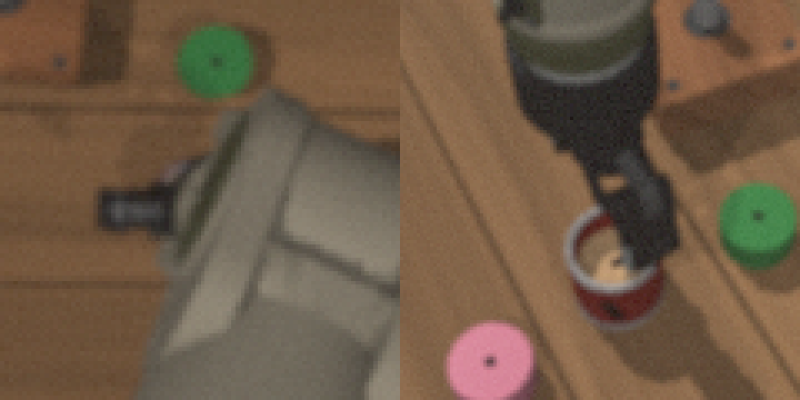

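```bash
python3 -m inch '[[-0.03,-0.08,1,0,0,0,0],[-0.03,-0.08,2,0,0,0,0],[-0.03,-0.08,2.7,0,0,0,0],[-0.03,-0.08,2.7,0,0,0,0],[-0.03,-0.08,2.7,0,0,0,0],[-0.03,-0.08,2.7,0,0,0,200],[-0.03,-0.08,2.7,0,0,0,200],[-0.03,-0.08,2.7,0,0,0,200],[-0.03,-0.08,2.7,0,0,0,200],[-0.03,-0.08,2.7,0,0,0,200]]' 70
python3 - <<'E'
from h import *
b=snap('side','s2.png')
s=st()
cv2.imwrite('pics/m2.png',cv2.resize(b[:,:,::-1][200:320,160:280],(480,480),interpolation=3))
E
```

```text
time_s: 3.4
ee_pos: [0.4622, -0.1232, 0.0323]
orientation: [-0.001, 3.138, -0.001]
contact_force: [-0.5, 2.9, 9.6]
gripper_width: 0.0582
grip_force: 74.3
3.45 [ 0.4621 -0.1231  0.0323] [-2.000e-03  3.138e+00 -0.000e+00] [-1.3  3.   9.3] 0.05797384140542516 74.30400274693966 [-0.43  0.31 -0.54  0.72  0.   -0.43]
```

View pics/m2.png

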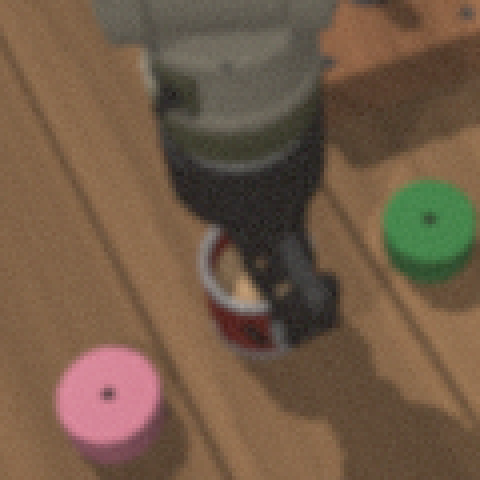

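The crop shows the gripper closed on the saw, with its near finger at about side-image (236,272), right of the rim. I'll check the centring along x before lifting.

```bash
python3 - <<'E'
from h import *
s=read_state();p=s['ee_pos'];print(p)
for d in([-.011,-.03,-.017],[.011,-.03,-.017],[.011,-.042,-.017],[-.011,-.042,-.017],[-.011,-.042,.02],[.011,-.042,.02]):print(d,proj('side',p+d))
for c in((.4605,-.1225),(.462,-.123),(.4605,-.117)):
    a=np.array([proj('side',[c[0]+.03*np.cos(t),c[1]+.03*np.sin(t),.056]) for t in np.linspace(0,6.28,60)]);print(c,a.min(0),a.max(0), [((q-[160,200])*4).round() for q in a[[20,30,40]]])
E
```

```text
[ 0.46213679 -0.12311758  0.03230278]
[-0.011, -0.03, -0.017] [228.10113058 285.9647357 ]
[0.011, -0.03, -0.017] [237.2934746  281.11269454]
[0.011, -0.042, -0.017] [240.00928079 285.66425659]
[-0.011, -0.042, -0.017] [230.76187689 290.60090482]
[-0.011, -0.042, 0.02] [229.82067932 282.70391892]
[0.011, -0.042, 0.02] [239.44120181 277.64752145]
(0.4605, -0.1225) [209.65248102 250.70917306] [238.63481792 276.57639553] [array([207., 229.]), array([206., 282.]), array([258., 306.])]
(0.462, -0.123) [210.41205775 250.57751323] [239.38618674 276.43082067] [array([210., 229.]), array([209., 281.]), array([261., 306.])]
(0.4605, -0.117) [208.50317093 248.76719715] [237.36924872 274.42741491] [array([203., 221.]), array([201., 274.]), array([253., 298.])]
```

```bash
python3 -m inch '[[0,0,-1.2,0,0,0,200],[0,0,-2.5,0,0,0,200],[0,0,-3.8,0,0,0,200],[0,0,-4.8,0,0,0,200],[-1,1,-4.8,0,0,0,200],[-2,1.9,-4.8,0,0,0,200],[-3,2.9,-4.8,0,0,0,200],[-4,3.8,-4.8,0,0,0,200],[-4.77,4.57,-4.8,0,0,0,200],[-4.77,4.57,-4.8,0,0,0,200]]'
python3 -m inch '[[0,0,0,0,0,0,200],[0,0,0,0,0,0,200],[0,0,0,0,0,0,200],[0,0,0,0,0,0,200],[0,0,0,0,0,0,200],[0,0,0,0,0,0,200],[0,0,0,0,0,0,200],[0,0,0,0,0,0,200],[0,0,0,0,0,0,200],[0,0,0,0,0,0,200]]'
python3 - <<'E'
from h import *
b=snap('side','s3.png');a=snap('top','t3.png')
s=st();p=s['ee_pos']
r=(160,100,150,130)
im=cv2.resize(b[:,:,::-1][90:240,170:320],(600,600),interpolation=3)
cv2.imwrite('pics/m3.png',im)
def d(c,z):
    q=np.array([proj('side',[c[0]+.03*np.cos(t),c[1]+.03*np.sin(t),z]) for t in np.linspace(0,6.28,90)]);q=(q-[170,90])*4
    print(z,q.min(0).round(),q.max(0).round())
d(p,p[2]-.032);d(p,p[2]+.024)
print(tool([.605,.0135,p[2]],s))
E
```

```text
time_s: 4.28
ee_pos: [0.6077, 0.0182, 0.1742]
orientation: [-0.008, 3.137, 0.003]
contact_force: [1.4, -0.6, -3.3]
gripper_width: 0.058
grip_force: 77.8
time_s: 5.12
ee_pos: [0.6036, 0.0139, 0.1739]
orientation: [0.0, 3.141, 0.0]
contact_force: [-0.4, -0.5, -4.0]
gripper_width: 0.0577
grip_force: 77.8
5.22 [0.6036 0.014  0.1738] [-0.     3.142  0.   ] [ 0.1 -0.1 -4.6] 0.05779860705852639 77.8453367203474 [-0.11  0.4  -0.02  1.16  0.   -0.11]
0.14182956113146714 [270. 274.] [378. 353.]
0.19782956113146713 [266. 201.] [380. 280.]
[-4.65157574e-02 -1.58169744e-02 -1.21076662e-06]
```

View pics/m3.png

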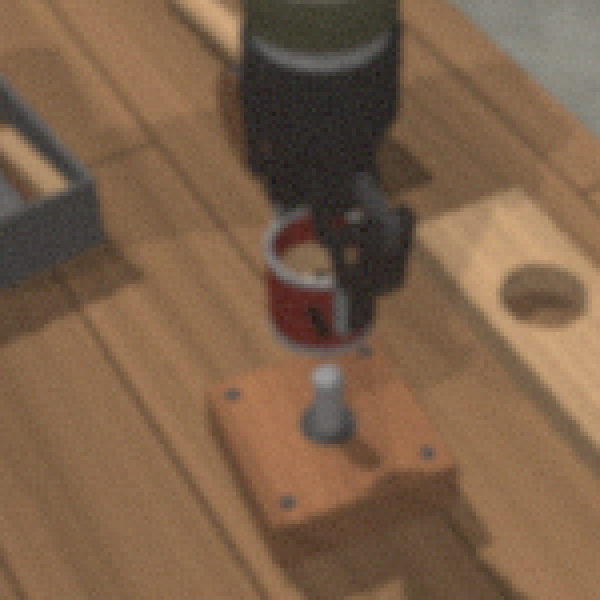

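The side crop shows the saw hanging level above the peg. Its edges are within about 1.5 mm of the prediction (saw slightly to -x), and the peg top is at (251.5,183.8).

```bash
python3 -m inch '[[-0.04,-0.01,0.4,0,0,0,200],[-0.04,-0.01,0.8,0,0,0,200],[-0.04,-0.01,1.1,0,0,0,200],[-0.04,-0.01,1.3,0,0,0,200],[-0.04,-0.01,1.45,0,0,0,200],[-0.04,-0.01,1.6,0,0,0,200],[-0.04,-0.01,1.7,0,0,0,200],[-0.04,-0.01,1.8,0,0,0,200],[-0.04,-0.01,1.9,0,0,0,200],[-0.04,-0.01,2,0,0,0,200]]' 90
python3 -m inch '[[0,0,0.1,0,0,0,200],[0,0,0.2,0,0,0,200],[0,0,0.3,0,0,0,200],[0,0,0.4,0,0,0,200],[0,0,0.5,0,0,0,200],[0,0,0.6,0,0,0,200],[0,0,0.7,0,0,0,200],[0,0,0.8,0,0,0,200],[0,0,0.9,0,0,0,200],[0,0,0.9,0,0,0,200]]'
```

```text
time_s: 6.05
ee_pos: [0.6055, 0.0136, 0.115]
orientation: [-0.0, 3.139, -0.0]
contact_force: [-2.1, -0.4, 4.3]
gripper_width: 0.0579
grip_force: 97.1
time_s: 6.88
ee_pos: [0.6039, 0.0138, 0.0849]
orientation: [0.0, -3.139, -0.001]
contact_force: [1.4, -0.4, -3.7]
gripper_width: 0.0575
grip_force: 96.5
```

```bash
python3 -m inch '[[0,0,0.1,0,0,0,200],[0,0,0.16,0,0,0,200],[0,0,0.2,0,0,0,200],[0,0,0.22,0,0,0,200],[0,0,0.24,0,0,0,200],[0,0,0.26,0,0,0,200],[0,0,0.28,0,0,0,200],[0,0,0.3,0,0,0,200],[0,0,0.32,0,0,0,200],[0,0,0.32,0,0,0,200]]'
python3 - <<'E'
from h import *
b=snap('side','s4.png')
st()
cv2.imwrite('pics/m4.png',cv2.resize(b[:,:,::-1][90:240,170:320],(600,600),interpolation=3))
E
```

```text
time_s: 7.72
ee_pos: [0.6048, 0.0136, 0.0776]
orientation: [-0.0, 3.141, 0.0]
contact_force: [-2.1, -0.1, -0.2]
gripper_width: 0.0576
grip_force: 96.8
7.77 [0.6048 0.0137 0.0776] [-0.     3.141  0.   ] [-1.3  1.  -0.3] 0.05745196854185027 96.83555614203215 [-0.11  0.47 -0.15  0.95  0.   -0.11]
```

View pics/m4.png

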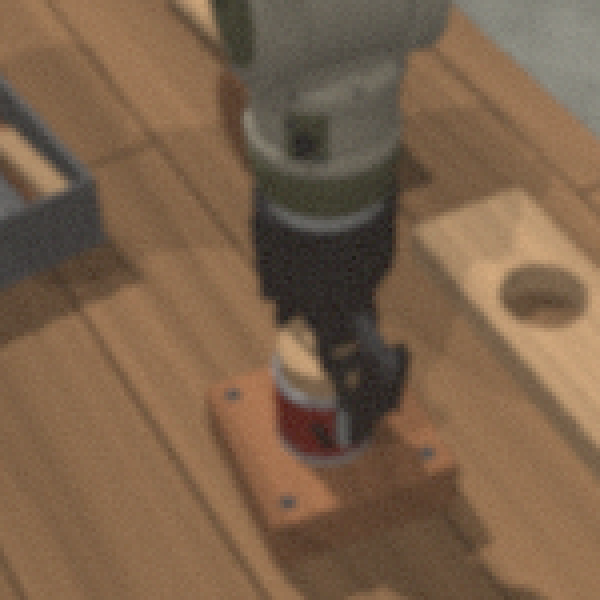

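The plug now stands proud of the teeth at about side-image (245,179), and the saw's back is almost on the block. I'll press lightly until there is a clear reaction.

```bash
python3 -m inch '[[0,0,0.02,0,0,0,200],[0,0,0.03,0,0,0,200],[0,0,0.04,0,0,0,200],[0,0,0.05,0,0,0,200],[0,0,0.06,0,0,0,200],[0,0,0.06,0,0,0,200],[0,0,0.06,0,0,0,200],[0,0,0.06,0,0,0,200],[0,0,0.06,0,0,0,200],[0,0,0.06,0,0,0,200]]'
```

```text
time_s: 8.6
ee_pos: [0.6048, 0.0137, 0.0775]
orientation: [-0.0, 3.14, -0.0]
contact_force: [-5.9, 0.2, 11.1]
gripper_width: 0.058
grip_force: 97.8
```

```bash
python3 - <<'E'
from h import *
p=np.array([.6048,.0137,.0776])
for z in(-.012,-.017,-.024):
  print(z,[((proj('side',p+[x,y,z])-[170,90])*4).round() for x in(-.011,.011) for y in(-.03,-.042)])
E
python3 -m inch '[[0,0,0,0,0,0,0],[0,0,0,0,0,0,0],[0,0,0,0,0,0,0],[0,0,0,0,0,0,0],[0,0,-0.3,0,0,0,0],[0,0,-0.7,0,0,0,0],[0,0,-1.1,0,0,0,0],[0,0,-1.65,0,0,0,0],[0,0,-1.65,0,0,0,0],[0,0,-1.65,0,0,0,0]]' 25
```

```text
-0.012 [array([336., 442.]), array([347., 456.]), array([369., 427.]), array([379., 441.])]
-0.017 [array([336., 447.]), array([347., 461.]), array([368., 432.]), array([379., 446.])]
-0.024 [array([336., 454.]), array([347., 468.]), array([368., 440.]), array([379., 454.])]
time_s: 9.43
ee_pos: [0.6059, 0.0135, 0.1262]
orientation: [-0.0, 3.139, -0.0]
contact_force: [0.4, 1.3, -0.5]
gripper_width: 0.0852
grip_force: 0.0
```

```bash
python3 -m inch '[[0,0,0.1,0,0,0,0],[0,0,0.15,0,0,0,0],[0,0,0.15,0,0,0,0],[0,0,0.15,0,0,0,200],[0,0,0.15,0,0,0,200],[0,0,0.15,0,0,0,200],[0,0,0.15,0,0,0,200],[0,0,0.15,0,0,0,200],[0,0,0.15,0,0,0,200],[0,0,0.15,0,0,0,200]]' 30
python3 - <<'E'
from h import *
b=snap('side','s5.png')
st()
cv2.imwrite('pics/m5.png',cv2.resize(b[:,:,::-1][90:240,170:320],(600,600),interpolation=3))
E
```

```text
time_s: 10.27
ee_pos: [0.6048, 0.0136, 0.1204]
orientation: [-0.0, 3.141, 0.0]
contact_force: [0.5, 0.1, 0.3]
gripper_width: 0.0505
grip_force: 31.2
10.32 [0.6048 0.0136 0.1204] [-0.     3.141  0.   ] [ 0.2  0.1 -0. ] 0.0507562442934304 31.2143075466156 [-0.11  0.43 -0.1   1.04  0.   -0.11]
```

View pics/m5.png

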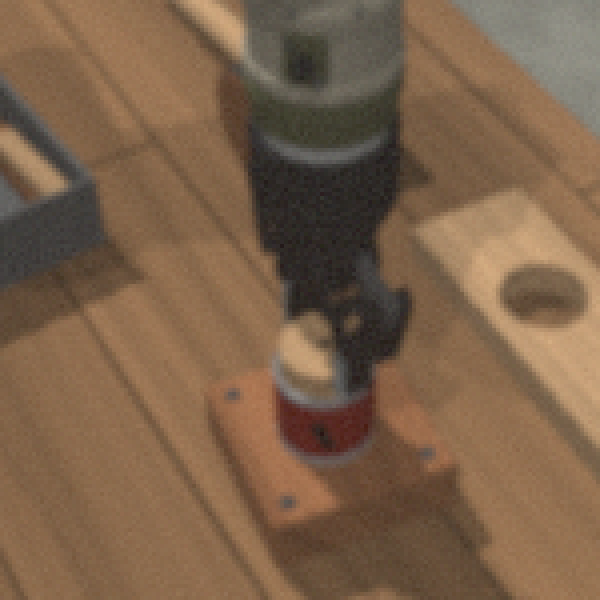

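The fingers hold only the plug, above the teeth, and the saw stands flat on the block around the peg (side-image ~(251,196)).

```bash
python3 -m inch '[[0,0,-0.2,0,0,0,200],[0,0,-0.5,0,0,0,200],[0,0,-0.9,0,0,0,200],[0,0,-1.5,0,0,0,200],[0,0,-2.2,0,0,0,200],[0,0,-2.8,0,0,0,200],[0.5,1,-2.8,0,0,0,200],[1,2,-2.8,0,0,0,200],[1.5,3.2,-2.8,0,0,0,200],[2,4.4,-2.8,0,0,0,200]]'
python3 -m inch '[[0.5,1.2,0,0,0,0,200],[1,2.4,0,0,0,0,200],[1.5,3.6,0,0,0,0,200],[2,4.8,0,0,0,0,200],[2.4,5.8,0,0,0,0,200],[2.7,6.6,0,0,0,0,200],[2.7,6.6,0,0,0,0,200],[2.7,6.6,0,0,0,0,200],[2.7,6.6,0,0,0,0,200],[2.7,6.6,0,0,0,0,200]]'
python3 - <<'E'
from h import *
b=snap('side','s6.png')
s=st();print(tool([.463,.344,.04]))
cv2.imwrite('pics/m6.png',cv2.resize(b[:,:,::-1][20:245,50:350],(800,600),interpolation=3))
E
```

```text
time_s: 11.15
ee_pos: [0.5444, 0.1464, 0.2058]
orientation: [0.003, 3.14, 0.001]
contact_force: [0.8, 0.8, -0.4]
gripper_width: 0.0505
grip_force: 31.4
time_s: 11.98
ee_pos: [0.4642, 0.3428, 0.2049]
orientation: [0.002, 3.141, -0.0]
contact_force: [0.4, -0.3, -0.8]
gripper_width: 0.0503
grip_force: 31.4
12.03 [0.4644 0.3426 0.2048] [3.000e-03 3.141e+00 0.000e+00] [ 0.   0.9 -0. ] 0.05052731884869191 31.42321765422821 [ 0.5   0.33 -0.03  1.2  -0.    0.5 ]
[0.04734141 0.04537635 5.49219444]
```

View pics/m6.png

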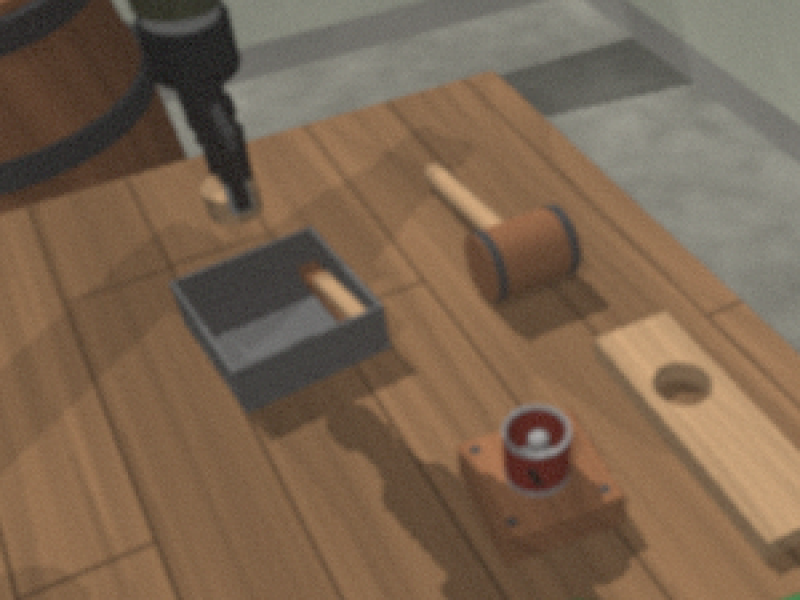

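The plug is held clear at about (220,200) in this crop, over the box. The empty saw stands upright on the block with the peg showing through it at (538,440). Now I'll lower into the box.

```bash
python3 -m inch '[[0,0,1,0,0,0,200],[0,0,2,0,0,0,200],[0,0,3,0,0,0,200],[0,0,4,0,0,0,200],[0,0,4.6,0,0,0,200],[0,0,5,0,0,0,200],[0,0,5.3,0,0,0,200],[0,0,5.5,0,0,0,200],[0,0,5.5,0,0,0,200],[0,0,5.5,0,0,0,200]]'
python3 -m inch '[[0,0,0,0,0,0,130],[0,0,0,0,0,0,70],[0,0,0,0,0,0,40],[0,0,0,0,0,0,40],[0,0,0,0,0,0,40],[0,0,0,0,0,0,40],[0,0,-1,0,0,0,40],[0,0,-2.2,0,0,0,40],[0,0,-3.5,0,0,0,40],[0,0,-4.8,0,0,0,40]]'
python3 - <<'E'
from h import *
s=st();print(tool([.605,.0136,s['ee_pos'][2]]),tool([.605,.0136,.0775]))
E
```

```text
time_s: 12.87
ee_pos: [0.4643, 0.3434, 0.0399]
orientation: [0.001, 3.141, 0.001]
contact_force: [-1.2, -0.2, 0.1]
gripper_width: 0.0505
grip_force: 31.4
time_s: 13.7
ee_pos: [0.4631, 0.3433, 0.1847]
orientation: [0.0, -3.141, 0.001]
contact_force: [-0.2, 0.4, -0.1]
gripper_width: 0.0717
grip_force: 0.0
13.7 [0.4631 0.3433 0.1847] [ 0.000e+00 -3.141e+00  1.000e-03] [-0.2  0.4 -0.1] 0.07168494642514207 0.0 [ 0.5   0.34 -0.07  1.16  0.    0.5 ]
[-4.72678410e+00 -1.09923529e+01  1.29581124e-03] [ -4.73064786 -10.9902703    3.57376889]
```

```bash
python3 -m inch '[[-0.5,-1.2,0,0,0,0,0],[-1,-2.4,0,0,0,0,0],[-1.5,-3.6,0,0,0,0,0],[-2,-4.8,0,0,0,0,0],[-2.5,-6,0,0,0,0,0],[-3.1,-7.2,0,0,0,0,0],[-3.6,-8.4,0,0,0,0,0],[-4.1,-9.6,0,0,0,0,0],[-4.6,-10.6,0,0,0,0,0],[-4.73,-11,0,0,0,0,0]]'
python3 -m inch '[[0,0,0,0,0,0,0],[0,0,0,0,0,0,0],[0,0,0.5,0,0,0,0],[0,0,1.2,0,0,0,0],[0,0,2,0,0,0,0],[0,0,2,0,0,0,0],[0,0,2,0,0,0,0],[0,0,2,0,0,0,0],[0,0,2,0,0,0,0],[0,0,2,0,0,0,0]]'
python3 - <<'E'
from h import *
a=snap('top','t7.png');b=snap('side','s7.png')
s=st();print(tool([.605,.0136,.0775]))
cv2.imwrite('pics/m7.png',np.hstack([cv2.resize(a[:,:,::-1][185:275,110:200],(400,400),interpolation=3),cv2.resize(b[:,:,::-1][130:230,200:300],(400,400),interpolation=3)]))
E
```

```text
time_s: 14.53
ee_pos: [0.6077, 0.0093, 0.1833]
orientation: [0.006, 3.14, -0.002]
contact_force: [0.3, 0.3, 0.5]
gripper_width: 0.0854
grip_force: 0.0
time_s: 15.37
ee_pos: [0.6067, 0.014, 0.1252]
orientation: [-0.001, 3.139, -0.0]
contact_force: [-0.3, 0.3, -0.2]
gripper_width: 0.0854
grip_force: 0.0
15.47 [0.6064 0.0137 0.1247] [-0.     3.139 -0.   ] [ 0.9 -0.3  0.3] 0.08559242880242521 0.0 [-0.11  0.43 -0.09  1.05  0.   -0.11]
[ 0.0507194  -0.00358759  1.57289006]
```

View pics/m7.png

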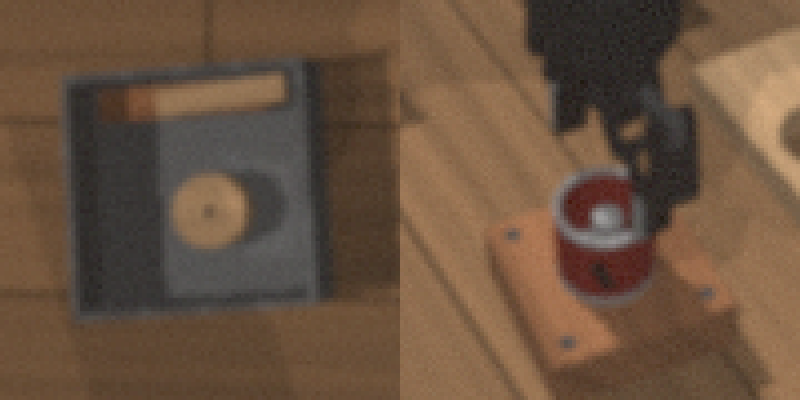

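The oak plug lies flat in the box (left crop, 210,210), and the saw stands seated on the block under the open fingers. Next I'll grip it and lift straight off the peg.

```bash
python3 -m inch '[[0.04,0,0.5,0,0,0,0],[0.04,0,1,0,0,0,0],[0.04,0,1.4,0,0,0,0],[0.04,0,1.55,0,0,0,0],[0.04,0,1.55,0,0,0,0],[0.04,0,1.55,0,0,0,200],[0.04,0,1.55,0,0,0,200],[0.04,0,1.55,0,0,0,200],[0.04,0,1.55,0,0,0,200],[0.04,0,1.55,0,0,0,200]]' 60
python3 -m inch '[[0,0,0,0,0,0,200],[0,0,-0.2,0,0,0,200],[0,0,-0.5,0,0,0,200],[0,0,-0.9,0,0,0,200],[0,0,-1.4,0,0,0,200],[0,0,-2,0,0,0,200],[0,0,-2.6,0,0,0,200],[0,0,-3.2,0,0,0,200],[0,0,-3.2,0,0,0,200],[0,0,-3.2,0,0,0,200]]'
python3 - <<'E'
from h import *
s=st();print(tool([.432,-.344,s['ee_pos'][2]]))
E
```

```text
time_s: 16.3
ee_pos: [0.6056, 0.0136, 0.0785]
orientation: [-0.0, 3.139, -0.0]
contact_force: [-1.1, 1.0, 5.1]
gripper_width: 0.0579
grip_force: 65.3
time_s: 17.13
ee_pos: [0.605, 0.0136, 0.1738]
orientation: [-0.0, 3.14, -0.0]
contact_force: [-0.4, 0.1, -3.3]
gripper_width: 0.0581
grip_force: 65.8
17.13 [0.605  0.0136 0.1738] [-0.    3.14 -0.  ] [-0.4  0.1 -3.3] 0.058076696460522034 65.82304079085588 [-0.11  0.4  -0.01  1.16 -0.   -0.11]
[ 5.76678370e+00 -1.19182423e+01 -7.96112246e-03]
```

```bash
python3 -m inch '[[0.5,-1.1,0,0,0,0.3,200],[1,-2.2,0,0,0,0.6,200],[1.6,-3.3,0,0,0,0.9,200],[2.1,-4.4,0,0,0,1.2,200],[2.6,-5.5,0,0,0,1.5,200],[3.2,-6.6,0,0,0,1.8,200],[3.7,-7.7,0,0,0,2,200],[4.3,-8.8,0,0,0,2,200],[4.8,-9.9,0,0,0,2,200],[5.3,-11,0,0,0,2,200]]'
python3 -m inch '[[0.2,-0.5,0,0,0,0,200],[0.3,-0.9,0,0,0,0,200],[0.3,-1,0.5,0,0,0,200],[0.3,-1,1,0,0,0,200],[0.3,-1,1.5,0,0,0,200],[0.3,-1,2,0,0,0,200],[0.3,-1,2.4,0,0,0,200],[0.3,-1,2.4,0,0,0,200],[0.3,-1,2.4,0,0,0,200],[0.3,-1,2.4,0,0,0,200]]'
python3 - <<'E'
from h import *
b=snap('side','s8.png')
s=st();print(tool([.432,-.344,.0395]))
cv2.imwrite('pics/m8.png',cv2.resize(b[:,:,::-1][234:384,170:370],(800,600),interpolation=3))
E
```

```text
time_s: 17.97
ee_pos: [0.4434, -0.3169, 0.1711]
orientation: [-0.328, -3.122, -0.003]
contact_force: [-0.2, 0.1, -2.2]
gripper_width: 0.0583
grip_force: 66.0
time_s: 18.8
ee_pos: [0.4307, -0.3434, 0.101]
orientation: [-0.327, -3.124, -0.001]
contact_force: [-0.1, -0.6, -3.1]
gripper_width: 0.0585
grip_force: 66.1
18.85 [ 0.431  -0.3438  0.1015] [ 3.270e-01  3.124e+00 -1.000e-03] [ 0.6  0.3 -3.1] 0.05751052935273923 66.09432701021433 [-0.82  0.36 -0.27  0.95  0.   -0.61]
[-0.03286261  0.00256591  2.06687606]
```

View pics/m8.png

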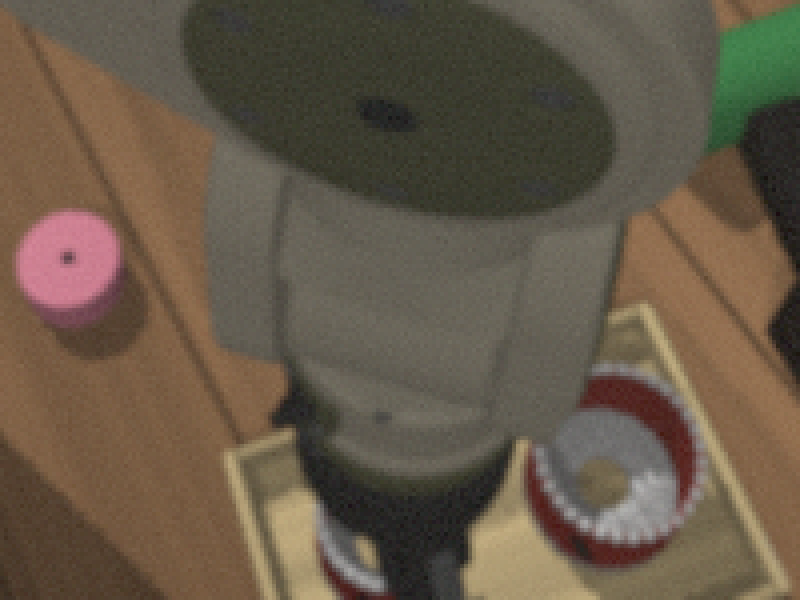

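The saw hangs over the free half of the tray (crop ~(355,560)), well clear of the big saw. I'll lower it, slowly at the end.

```bash
python3 -m inch '[[0,0,0.5,0,0,0,200],[0,0,1,0,0,0,200],[0,0,1.4,0,0,0,200],[0,0,1.6,0,0,0,200],[0,0,1.75,0,0,0,200],[0,0,1.85,0,0,0,200],[0,0,1.9,0,0,0,200],[0,0,1.94,0,0,0,200],[0,0,1.96,0,0,0,200],[0,0,1.96,0,0,0,200]]'
python3 -m inch '[[0,0,0.01,0,0,0,200],[0,0,0.02,0,0,0,200],[0,0,0.03,0,0,0,200],[0,0,0.04,0,0,0,200],[0,0,0.05,0,0,0,200],[0,0,0.06,0,0,0,200],[0,0,0.07,0,0,0,200],[0,0,0.08,0,0,0,200],[0,0,0.08,0,0,0,200],[0,0,0.08,0,0,0,200]]'
```

```text
time_s: 19.68
ee_pos: [0.4307, -0.344, 0.0425]
orientation: [0.328, 3.124, -0.001]
contact_force: [1.4, -0.0, -3.9]
gripper_width: 0.0586
grip_force: 66.2
time_s: 20.52
ee_pos: [0.4305, -0.3438, 0.0397]
orientation: [-0.328, -3.124, -0.0]
contact_force: [-0.2, 0.4, -2.9]
gripper_width: 0.058
grip_force: 66.2
```

```bash
python3 -m inch '[[0,0,0.01,0,0,0,200],[0,0,0.02,0,0,0,200],[0,0,0.03,0,0,0,200],[0,0,0.04,0,0,0,200],[0,0,0.05,0,0,0,200],[0,0,0.05,0,0,0,200],[0,0,0.05,0,0,0,200],[0,0,0.05,0,0,0,200],[0,0,0.05,0,0,0,200],[0,0,0.05,0,0,0,200]]'
```

```text
time_s: 21.35
ee_pos: [0.4305, -0.3438, 0.0395]
orientation: [0.328, 3.124, -0.001]
contact_force: [-3.7, 3.3, 8.6]
gripper_width: 0.058
grip_force: 67.5
```

```bash
python3 -m inch '[[0,0,-0.03,0,0,0,200],[0,0,-0.03,0,0,0,200],[0,0,-0.03,0,0,0,40],[0,0,-0.03,0,0,0,40],[0,0,-0.03,0,0,0,40],[0,0,-0.03,0,0,0,40],[0,0,-0.03,0,0,0,40],[0,0,-0.5,0,0,0,40],[0,0,-1.2,0,0,0,40],[0,0,-2,0,0,0,40]]' 25
python3 -m inch '[[0,0,-1,0,0,0,40],[0,0,-2,0,0,0,40],[0,0,-3,0,0,0,40],[0,1,-4,0,0,0,40],[0,2,-4,0,0,0,40],[0,3,-4,0,0,0,40],[0,4,-4,0,0,0,40],[0,5,-4,0,0,0,40],[0,6,-4,0,0,0,40],[0,6,-4,0,0,0,40]]'
python3 - <<'E'
from h import *
a=snap('top','t9.png');st()
cv2.imwrite('pics/m9.png',cv2.resize(a[:,:,::-1][90:290,110:420],(800,516),interpolation=3))
E
```

```text
time_s: 22.18
ee_pos: [0.4297, -0.343, 0.0976]
orientation: [-0.328, -3.122, -0.003]
contact_force: [0.1, -0.7, 0.8]
gripper_width: 0.0725
grip_force: 0.0
time_s: 23.02
ee_pos: [0.468, -0.1634, 0.2184]
orientation: [-0.321, -3.125, -0.003]
contact_force: [-0.6, 0.4, -0.4]
gripper_width: 0.0718
grip_force: 0.0
23.07 [ 0.4681 -0.1654  0.2184] [-3.220e-01 -3.125e+00 -1.000e-03] [ 0.  -1.  -0.6] 0.07189981596165931 0.0 [-0.5   0.17 -0.21  1.19  0.   -0.3 ]
```

View pics/m9.png

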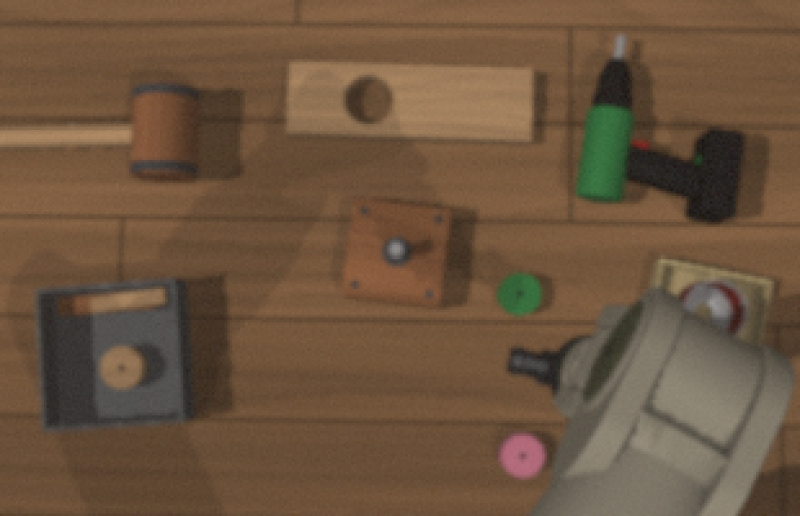

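The top crop shows the plug in the box, the bare peg and everything else in place; the arm hides the saw in the tray. I have now viewed 12 pictures, two over the limit of 10, so I'll check the saw with numbers only.

```bash
python3 - <<'E'
from h import *
b=grab_frame('side')
for t in('saw','big_saw'):print(t,[(np.round(x['extent']).tolist(),round(x['score'],2)) for x in recognise('side',t)][:4])
q=np.array([proj('side',[.430+.03*np.cos(t),-.344+.03*np.sin(t),z]) for t in np.linspace(0,6.28,60) for z in(.006,.062)])
print('expected upright',q.min(0),q.max(0)-q.min(0))
E
```

```text
saw [([250.0, 354.0, 36.0, 30.0], 0.6)]
big_saw [([298.0, 323.0, 53.0, 55.0], 0.71)]
expected upright [249.88103213 351.80429954] [35.32220029 44.75213706]
```

The saw is where it should be standing upright (the frame cuts off its bottom edge), and the big saw has not moved.

```bash
python3 -c "
from rig import *
print(job_done())"
```

```text
the job is handed in; nothing more can be done
None
```

The job is handed in at about 23 s: the plug is out and in the grey box, the empty saw stands teeth up in the tray's free half (checked by detection only, lower edge out of frame), and nothing else appears moved; I viewed 12 pictures, two over the limit of 10.

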